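# Set out the straws, shut the napkins

### The job

Three wooden boxes with push-latch lids stand on the counter: for the evening, the wide napkin box, which was left ajar, is to be shut and latched, and the narrow straw box is to be opened: push its lid in and let it spring ajar. Leave the middle-sized coaster box shut.

Things in the scene. Friction and masses are not known exactly. Their poses are not given: they have to be found in the camera images.
- wide_lid (a joint): Lid of the widest box (brown wood, 170 mm wide, 150 deep, 90 tall, fixed, front to the robot, yaw within 9 degrees); starts ajar. Hinged at the back, lies between the 8 mm side walls. Angle in rad: 0 latched and flush, 0.30 sprung ajar (front edge 40 mm up), -0.09 pushed in to the stop. From ajar, push it down past flush to the stop and let go: it latches at 0.
- wide_press (a point): Centre of the 22 mm steel press mark on top of the wide box's lid, midway across, 105 mm in front of the hinge and 32 mm behind the front edge. Height over the counter: 90 mm shut, about 121 mm ajar, about 81 mm at the stop. Pushing straight down here takes about 1 N while ajar and 3 N near the stop (5 N if quick), where it turns rigid.
- narrow_lid (a joint): Lid of the narrowest box (80 mm wide, lid 60 mm wide, else like the wide one); starts latched, flush. Values as for wide_lid. From shut, push it in to the stop, then let go: its spring lifts it to 0.30. On any lid a push that stops short of about -0.075 may change nothing, and each full push and release changes it over.
- narrow_press (a point): Centre of the 22 mm steel press mark on top of the narrow box's lid, midway across, 105 mm in front of the hinge and 32 mm behind the front edge. Height over the counter: 90 mm shut, about 121 mm ajar, about 81 mm at the stop. Pushing straight down here takes about 3 N (5 N if quick) down to the stop, where it turns rigid.
- middle_lid (a joint): Lid of the middle-sized box (120 mm wide, else like the wide one); starts latched, flush, and stays so. Values as for wide_lid. The three boxes and a stack of clear cups stand side by side in a row, in any order, centres about 0.2 m apart.

How it is judged (in metres and radians):
At the end, for the whole second after the job is handed in: the wide box's lid is latched within 0.04 rad of flush, the narrow box's lid stands ajar by more than 0.2 rad, and the middle-sized box's lid is latched within 0.04 rad of flush (value of joint wide_lid between -0.04 and 0.04 rad and value of joint narrow_lid above 0.2 rad and value of joint middle_lid between -0.04 and 0.04 rad); the robot touches nothing.
It fails at once if the middle-sized box's lid springs open (value of joint middle_lid above 0.06 rad).
It also fails if it takes over 40 s, if anything falls off the work surface, if the arm or the gripper's body presses on something with over 40 N, if the wrist force passes 120 N, or if a joint passes its speed limit or range.

### The arm

A 6-joint arm with a two-finger parallel gripper is mounted at the origin on a cart in front of the work surface, level with it; the furniture and walls round the work are solid. World frame = base frame: x ahead of the robot, y to its left, z up, the work surface at z = 0. Lengths are in mm, angles in rad, forces in N, time in s.
With the tool pointing down it reaches from about 275 to 750 mm from the base axis. Payload 10.2 kg.
Tool frame: the origin (TCP) lies at the very end of the fingers, on their centre line; the grasp point (between the pads) lies 19 mm behind it; z points along the fingers, y is the line along which they close (so a half turn about z gives the same grasp; the last joint's range is limited). The gripper opens to 85 mm and grips with 20 to 120 N. Pads are 22 mm wide; open, the fingers measure 114 mm over their backs; the gripper's body (76 mm by 85 mm) begins 54 mm behind the grasp point. The pads swing forward as they close: fully open they stand 13 mm farther back than shut.
Start: joints at [1.078, 0.313, 1.498, -0, 1.331, -0.223], TCP at [139.945, 506.01, 205.694] pointing down, gripper open.
Joint ranges: [-2.94, 2.94], [-0.97, 2.17], [0.19, 2.56], [-1.23, 4.37], [0.02, 3.11], [-2.88, 2.88]. Speed limits (rad/s): [2.39, 2.39, 3.01, 3.14, 3.14, 3.14].

### API

Orientations are given as a unit quaternion [w, x, y, z].
In Python, from rig import telemetry, optics, ctrl gives the robot as it stands.
- The arm moves only by the tool servo_tool, never from a script. Its argument "deltas" is a list of rows, each a list of 3 entries, a list of its own where there are three numbers: the shift along the tool's x, y, z in units of 20 cm (1.0 is 20 cm), then the turn, a rotation vector about the tool's x, y, z in units of 90 degrees (1.0 is 90 degrees), then the opening, from 0 (shut) to 1 (fully open). A call has 1 to 8 rows; each row shifts and turns the commanded pose from where the row before left it, along the tool's axes as they then stand; what a row does not reach is not made up. A row lasts 1/10 s, in which the tool goes at most 50 mm and 8.59 degrees, less where a joint would pass 70% of its speed; a pose out of reach is approached as far as the arm can. A call with a number of a shift or a turn outside -1 to 1 is refused whole. A call with a gripper value outside its range is refused whole. The fingers move at their own pace and stop on an object; "squeeze" is the grip in N (left out, the last holds). Time passes only in rows, so rows that do not move let the fingers close. It gives the time, the measured TCP pose, the force, the opening and the grip force at its end, in the units of the state.
- telemetry.sense(): the state, without advancing time (a new reading comes with each control period).
- optics.capture(name): name is "scene" or "top" or "wrist"; returns the picture (420x560x3 uint8, blue, green, red); there is no depth.
- optics.camera_model(name): a dict with "vfov" (degrees; the focal length in pixels is half the picture's height over the tangent of half this angle, whatever the lens; pixels are square), "cx", "cy" (the principal point, pixels), "R" (3x3) and "t" (3): a world point X has camera coordinates R X + t; the wrist camera has in their place "mount" (4x4, takes a point from camera to tool coordinates, whose origin is the TCP and whose axes are the flange's). Camera axes: x right, y down, z forward; pixel columns grow to the right and rows downward; lengths in mm; the calibration is good to about 2 mm. A picture is of the moment at which its call begins: read the wrist's pose just before it. camera_model takes no time and is no camera call.
- ctrl.finish_job(): hands the job in; it is judged then, once.
The state is a dict: "time_s": time; "joints": joint angles; "dq": joint speeds; "tau": joint torques, N m; "eef_pos": TCP position; "ee_rot": TCP orientation; "force": force on the tool from outside, world axes, zero at the start; "wrist_torque": the same for the moment, N m; "grip_width": opening from 0.0 (shut) to 1.0 (fully open); "grip_force": force on a finger pad.
Only numpy, scipy, OpenCV 4.12 (cv2) and the standard library are available. Lean on these libraries where they do the work, as an engineer would, in place of code of your own. Each camera call takes 0.05 s, during which the arm holds its last target. There are 200 camera calls.

## Working session

There is one attempt and no reset: what is moved stays moved. The work goes in short steps, Python scripts to look and compute and a tool call to move; the robot and the scene stay as the last step left them, time stands still between calls to the robot, and variables do not carry over. Pictures are saved under pics/ and viewed, at most 10 in all, crops included, and the job is handed in when it is done.

Besides the shell and the picture viewer there is one more tool, called after "Emit:" as a command line: name --argument value ..., lists and objects as JSON in quotes. servo_tool: Moves the arm, as the interface text tells. Its arguments: {"type":"object","properties":{"deltas":{"type":"array"},"squeeze":{"type":"number"}},"required":["deltas"]}

```bash
mkdir -p pics; python3 - <<'E'
from rig import telemetry, optics, ctrl
import cv2
for n in ("scene","top"):
    cv2.imwrite(f"pics/{n}0.png",optics.capture(n)); print(optics.camera_model(n))
s=telemetry.sense(); print(s)
print(optics.camera_model("wrist"))
E
```

```text
{'vfov': 42.9289049072204, 'cx': 278.6559558609952, 'cy': 212.0996156089213, 'R': array([[ 0.5556749 , -0.83125944, -0.01526923],
       [-0.61538188, -0.39887838, -0.67985379],
       [ 0.55904432,  0.38717409, -0.7331887 ]]), 't': array([-265.31182957,  399.37909323, 1136.81027166])}
{'vfov': 46.528519115945315, 'cx': 282.27879799151566, 'cy': 212.0699361077888, 'R': array([[ 0.01707992, -0.9998471 , -0.00374875],
       [-0.98977513, -0.01637661, -0.14169332],
       [ 0.14161026,  0.00613053, -0.98990351]]), 't': array([  12.67616067,  515.85920603, 1211.28298745])}
{'time_s': 0.1, 'joints': array([ 1.07760668e+00,  3.13403379e-01,  1.49833323e+00,  1.71525151e-05,
        1.33102312e+00, -2.23409507e-01]), 'dq': array([-0.00146088, -0.00302242, -0.00418409,  0.00035648,  0.00093415,
       -0.00049168]), 'tau': array([ 4.38055984e-03, -4.12902582e+01, -2.60142910e+01, -1.35641048e-04,
        3.04591202e-03, -2.63357583e-05]), 'eef_pos': array([139.81189812, 505.77879226, 205.19804788]), 'ee_rot': array([-2.12437447e-04,  1.34483381e-01,  9.90915677e-01, -5.43559736e-04]), 'force': array([ 0.35031618, -0.63882252, -0.47867463]), 'wrist_torque': array([ 0.01113259, -0.00672702, -0.03042539]), 'grip_force': 0.0, 'grip_width': 1.0006442271541596}
{'vfov': 70.51429277781696, 'cx': 279.9862780906895, 'cy': 208.26274707662353, 'mount': array([[ 4.63291707e-04, -9.56669001e-01, -2.91177280e-01,
         7.30200723e+01],
       [ 9.99999801e-01,  5.67576011e-04, -2.73684678e-04,
        -1.07124630e+00],
       [ 4.27090886e-04, -2.91177095e-01,  9.56669074e-01,
        -1.69639279e+02],
       [ 0.00000000e+00,  0.00000000e+00,  0.00000000e+00,
         1.00000000e+00]])}
```

View pics/scene0.png

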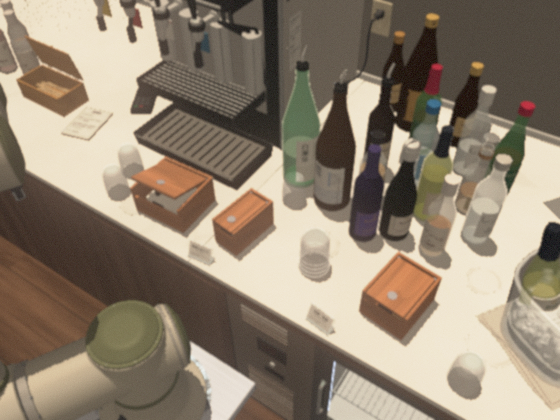

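View pics/top0.png

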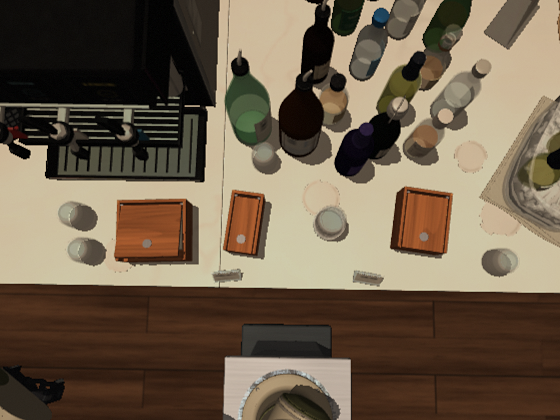

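The scene view shows the wide box ajar, the narrow box shut and the middle box shut. In the top view their press marks are near (147,243), (243,239) and (424,238), and the cup stack is near (330,222).

```bash
cat > h.py <<'E'
import numpy as np, cv2
from scipy.spatial.transform import Rotation as Rn
from rig import telemetry, optics, ctrl
def ray(n,uv,z,s=None):
    m=optics.camera_model(n); f=210/np.tan(np.radians(m["vfov"]/2))
    d=np.array([(uv[0]-m["cx"])/f,(uv[1]-m["cy"])/f,1])
    if n=="wrist":
        q=s["ee_rot"]; T=Rn.from_quat([q[1],q[2],q[3],q[0]]).as_matrix(); M=m["mount"]
        c=s["eef_pos"]+T@M[:3,3]; d=T@M[:3,:3]@d
    else:
        c=-m["R"].T@m["t"]; d=m["R"].T@d
    return c+d*(z-c[2])/d[2]
def mark(im,uv,r=9):
    u,v=uv; h=cv2.cvtColor(im,cv2.COLOR_BGR2HSV)[v-r:v+r+1,u-r:u+r+1]
    b=(h[...,1]<90)&(h[...,2]>70); y,x=np.nonzero(b)
    return u-r+x.mean(),v-r+y.mean(),b.sum()
E
python3 - <<'E'
from h import *
im=cv2.imread("pics/top0.png")
for n,uv,z in(("wide",(147,243),121),("narrow",(243,239),90),("mid",(424,238),90)):
    m=mark(im,uv,7); print(n,m,ray("top",m[:2],z))
cv2.imwrite("pics/crop.png",cv2.resize(im[180:285,100:280],None,fx=4,fy=4))
s=telemetry.sense(); q=s["ee_rot"]; print(Rn.from_quat([*q[1:],q[0]]).as_matrix().round(3))
E
```

```text
wide (np.float64(146.53571428571428), np.float64(243.25), np.int64(56)) [423.8383395 340.1064795 121.       ]
narrow (np.float64(240.4561403508772), np.float64(238.64912280701753), np.int64(57)) [441.12553235 121.38916998  90.        ]
mid (np.float64(423.51785714285717), np.float64(236.39285714285714), np.int64(56)) [ 454.04647028 -322.46417711   90.        ]
[[-0.964  0.267 -0.001]
 [ 0.267  0.964 -0.001]
 [ 0.    -0.001 -1.   ]]
```

View pics/crop.png

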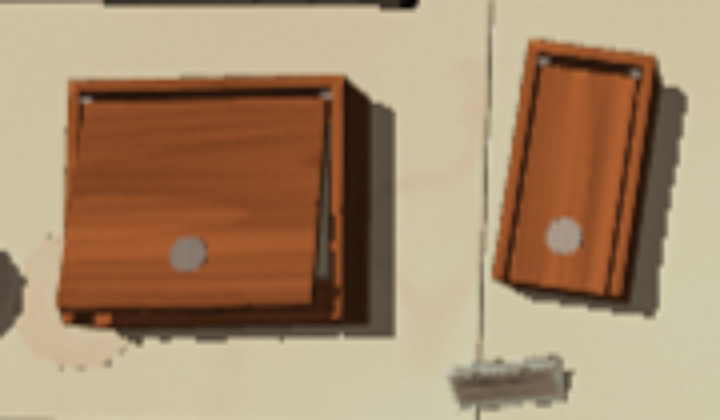

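The crop confirms both marks: wide at about (147,243) and narrow at about (241,239). Next I square the tool to the world axes, close the fingers and move over the wide box.

Emit:
servo_tool --deltas '[[[0,0,0],[0,0,-0.086],0],[[0,0,0],[0,0,-0.086],0],[[-0.2,-0.1,0],[0,0,0],0],[[-0.2,-0.12,0],[0,0,0],0],[[-0.2,-0.12,0],[0,0,0],0],[[-0.2,-0.12,0],[0,0,0],0],[[-0.2,-0.12,0],[0,0,0],0],[[-0.2,-0.12,0],[0,0,0],0]]' --squeeze 40

```text
time_s: 0.9
eef_pos: [381.3, 364.8, 205.5]
ee_rot: [-0.0, -0.0, 1.0, -0.0]
force: [0.3, 0.5, 0.4]
grip_width: 0.002
grip_force: 0.0
```

Emit:
servo_tool --deltas '[[[0,0,0],[0,0,0],0],[[0,0,0],[0,0,0],0]]'

```text
time_s: 1.1
eef_pos: [380.2, 365.6, 205.2]
ee_rot: [-0.001, 0.001, 1.0, -0.0]
force: [-0.4, 0.2, -0.2]
grip_width: -0.002
grip_force: 0.0
```

```bash
python3 - <<'E'
from h import *
s=telemetry.sense(); cv2.imwrite("pics/w1.png",optics.capture("wrist"))
q=s["ee_rot"]; print(s["time_s"],s["eef_pos"],s["force"],s["grip_width"],Rn.from_quat([*q[1:],q[0]]).as_matrix().round(3))
E
```

```text
1.1 [380.24828257 365.59854952 205.23256942] [-0.36995352  0.20110368 -0.22314834] -0.0021021028563176745 [[-1.     0.001 -0.001]
 [ 0.001  1.    -0.   ]
 [ 0.001 -0.    -1.   ]]
```

View pics/w1.png

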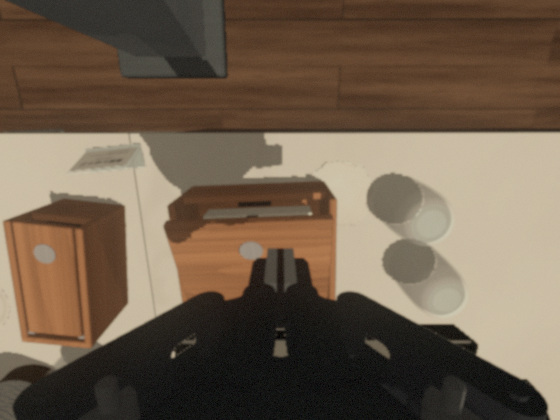

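The wrist view shows the wide mark at (250,250), the closed fingertips at (280,252) and the narrow mark at (44,254).

```bash
python3 - <<'E'
from h import *
s=telemetry.sense(); im=cv2.imread("pics/w1.png")
for uv,z in(((250,250),121),((44,254),90)):
    m=mark(im,uv,13); print(m,ray("wrist",m[:2],z,s))
E
```

```text
(np.float64(250.76521739130436), np.float64(250.34202898550726), np.int64(345)) [424.49164553 337.48902166 121.        ]
(np.float64(44.0579268292683), np.float64(253.34756097560975), np.int64(328)) [442.5733824  116.58254631  90.        ]
```

Emit:
servo_tool --deltas '[[[-0.12,-0.07,0.05],[0,0,0],0],[[-0.09,-0.065,0.1],[0,0,0],0],[[0,0,0.1],[0,0,0],0],[[0,0,0.1],[0,0,0],0],[[0,0,0],[0,0,0],0]]'

```text
time_s: 1.65
eef_pos: [419.8, 339.4, 133.5]
ee_rot: [-0.002, -0.001, 1.0, -0.001]
force: [0.7, 0.5, 0.0]
grip_width: 0.002
grip_force: 0.0
```

Emit:
servo_tool --deltas '[[[0,0,0.04],[0,0,0],0],[[0,0,0.05],[0,0,0],0],[[0,0,0.05],[0,0,0],0],[[0,0,0.05],[0,0,0],0],[[0,0,0],[0,0,0],0]]'

```text
time_s: 2.15
eef_pos: [421.5, 338.9, 96.4]
ee_rot: [-0.001, -0.0, 1.0, -0.0]
force: [0.2, 0.1, 1.5]
grip_width: 0.004
grip_force: 0.4
```

Emit:
servo_tool --deltas '[[[0,0,0.025],[0,0,0],0],[[0,0,0.025],[0,0,0],0],[[0,0,0.015],[0,0,0],0],[[0,0,0],[0,0,0],0]]'

```text
time_s: 2.55
eef_pos: [421.9, 339.1, 84.4]
ee_rot: [-0.0, -0.0, 1.0, -0.0]
force: [0.0, 0.4, 1.1]
grip_width: -0.003
grip_force: 0.7
```

Emit:
servo_tool --deltas '[[[0,0,0.01],[0,0,0],0],[[0,0,0.01],[0,0,0],0],[[0,0,0],[0,0,0],0]]'

```text
time_s: 2.85
eef_pos: [422.0, 339.1, 80.5]
ee_rot: [-0.0, -0.0, 1.0, 0.0]
force: [-0.3, 1.1, 1.8]
grip_width: 0.004
grip_force: 0.8
```

Emit:
servo_tool --deltas '[[[0,0,0.01],[0,0,0],0],[[0,0,0],[0,0,0],0]]'

```text
time_s: 3.05
eef_pos: [422.0, 339.1, 78.5]
ee_rot: [-0.0, -0.0, 1.0, 0.0]
force: [-1.0, 1.3, 2.3]
grip_width: -0.0
grip_force: 0.8
```

Emit:
servo_tool --deltas '[[[0,0,0.01],[0,0,0],0],[[0,0,0],[0,0,0],0]]'

```text
time_s: 3.25
eef_pos: [422.0, 339.1, 76.5]
ee_rot: [-0.0, -0.0, 1.0, 0.0]
force: [-0.7, 0.7, 0.9]
grip_width: 0.002
grip_force: 0.8
```

```bash
python3 - <<'E'
from h import *
a=optics.capture("wrist"); b=optics.capture("scene")
cv2.imwrite("pics/w2.png",np.hstack([cv2.resize(a[150:330,130:380],(400,288)),cv2.resize(b[130:240,100:260],(400,288))]))
E
```

```text
(no output)
```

View pics/w2.png

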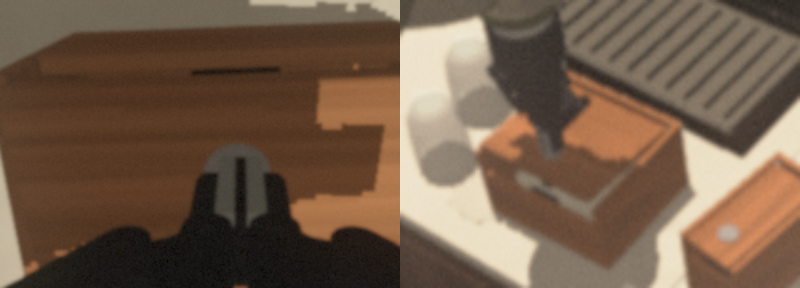

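The picture shows the fingertips on the mark and the lid down near flush. The force isn't rigid yet, so I keep going in small steps.

Emit:
servo_tool --deltas '[[[0,0,0.01],[0,0,0],0],[[0,0,0],[0,0,0],0]]'

```text
time_s: 3.55
eef_pos: [422.0, 339.1, 74.5]
ee_rot: [-0.0, -0.0, 1.0, -0.0]
force: [-0.1, 0.2, 2.3]
grip_width: 0.001
grip_force: 0.9
```

Emit:
servo_tool --deltas '[[[0,0,0.01],[0,0,0],0],[[0,0,0],[0,0,0],0]]'

```text
time_s: 3.75
eef_pos: [421.9, 339.1, 72.5]
ee_rot: [-0.0, -0.0, 1.0, -0.0]
force: [-0.5, 0.3, 1.5]
grip_width: -0.003
grip_force: 0.9
```

Emit:
servo_tool --deltas '[[[0,0,0.01],[0,0,0],0],[[0,0,0],[0,0,0],0]]'

```text
time_s: 3.95
eef_pos: [421.9, 339.1, 70.5]
ee_rot: [-0.0, -0.0, 1.0, -0.0]
force: [-2.2, 0.2, 2.3]
grip_width: -0.002
grip_force: 1.0
```

Emit:
servo_tool --deltas '[[[0,0,0.01],[0,0,0],0],[[0,0,0],[0,0,0],0]]'

```text
time_s: 4.15
eef_pos: [421.9, 339.1, 68.5]
ee_rot: [-0.0, -0.0, 1.0, -0.0]
force: [-1.4, 0.9, 1.3]
grip_width: 0.004
grip_force: 1.1
```

```bash
python3 - <<'E'
from h import *
b=optics.capture("scene");t=optics.capture("top")
cv2.imwrite("pics/s3.png",np.hstack([cv2.resize(b[150:240,120:220],(440,396),interpolation=2),cv2.resize(t[190:275,105:200],(440,396),interpolation=2)])[:, :800])
def proj(n,X):
    m=optics.camera_model(n); f=210/np.tan(np.radians(m["vfov"]/2)); c=m["R"]@X+m["t"]; return m["cx"]+f*c[0]/c[2],m["cy"]+f*c[1]/c[2]
p=telemetry.sense()["eef_pos"]
for z in(68,81,90): 
  u=proj("scene",np.array([p[0],p[1],z])); print(z,u,((u[0]-120)*4.4,(u[1]-150)*4.4))
E
```

```text
68 (np.float64(163.40910492048874), np.float64(196.75413814444053)) (np.float64(191.00006165015049), np.float64(205.71820783553835))
81 (np.float64(162.57532575393935), np.float64(193.38535269144745)) (np.float64(187.33143331733316), np.float64(190.8955518423688))
90 (np.float64(161.9916192266574), np.float64(191.02695596385541)) (np.float64(184.7631245972926), np.float64(180.51860624096383))
```

View pics/s3.png

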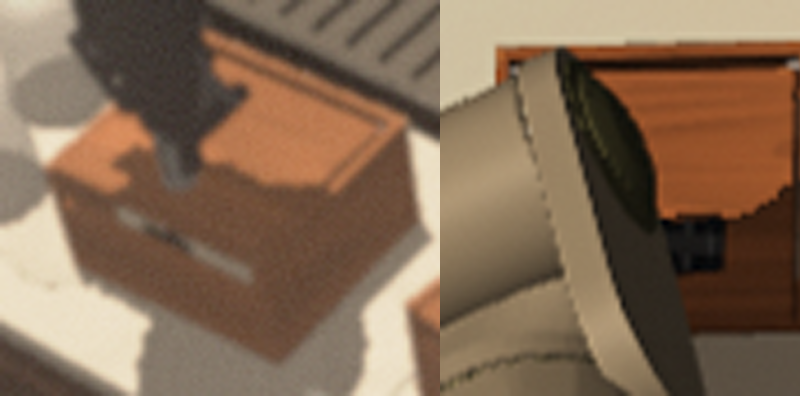

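The fingertip is at about (178,188) in the crop. That puts it roughly 83 mm high, so the real tip sits above the nominal TCP and the lid isn't at its stop yet. I keep pressing.

Emit:
servo_tool --deltas '[[[0,0,0.01],[0,0,0],0],[[0,0,0],[0,0,0],0]]'

```text
time_s: 4.45
eef_pos: [422.0, 339.1, 66.5]
ee_rot: [-0.0, -0.0, 1.0, 0.0]
force: [-0.4, 0.5, 2.7]
grip_width: 0.001
grip_force: 1.1
```

Emit:
servo_tool --deltas '[[[0,0,0.01],[0,0,0],0],[[0,0,0],[0,0,0],0]]'

```text
time_s: 4.65
eef_pos: [422.0, 339.1, 64.5]
ee_rot: [-0.0, -0.0, 1.0, -0.0]
force: [-1.7, 0.7, 3.1]
grip_width: 0.001
grip_force: 1.2
```

Emit:
servo_tool --deltas '[[[0,0,0.01],[0,0,0],0],[[0,0,0],[0,0,0],0]]'

```text
time_s: 4.85
eef_pos: [422.0, 339.1, 62.5]
ee_rot: [-0.0, -0.0, 1.0, -0.0]
force: [-1.6, 1.0, 4.1]
grip_width: -0.0
grip_force: 1.6
```

Emit:
servo_tool --deltas '[[[0,0,0.01],[0,0,0],0],[[0,0,0],[0,0,0],0]]'

```text
time_s: 5.05
eef_pos: [421.9, 339.1, 60.4]
ee_rot: [-0.0, -0.0, 1.0, -0.0]
force: [-1.4, 0.4, 1.6]
grip_width: 0.003
grip_force: 1.2
```

Emit:
servo_tool --deltas '[[[0,0,0.01],[0,0,0],0],[[0,0,0],[0,0,0],0]]'

```text
time_s: 5.25
eef_pos: [422.0, 339.1, 58.4]
ee_rot: [-0.0, -0.0, 1.0, -0.0]
force: [-1.6, 1.2, 3.2]
grip_width: 0.006
grip_force: 1.3
```

Emit:
servo_tool --deltas '[[[0,0,0.01],[0,0,0],0],[[0,0,0],[0,0,0],0]]'

```text
time_s: 5.45
eef_pos: [422.0, 339.1, 56.5]
ee_rot: [-0.0, -0.0, 1.0, -0.0]
force: [-0.9, -0.2, 2.5]
grip_width: 0.001
grip_force: 1.3
```

```bash
python3 - <<'E'
from h import *
b=optics.capture("scene");a=optics.capture("wrist")
cv2.imwrite("pics/s4.png",np.hstack([cv2.resize(b[150:240,120:220],(440,396),interpolation=2),cv2.resize(a[150:330,180:340],(352,396))]))
m=optics.camera_model("wrist"); f=210/np.tan(np.radians(m["vfov"]/2)); Mi=np.linalg.inv(m["mount"])
for d in(0,-13,-25):
    c=Mi@[0,0,d,1]; print(d,m["cx"]+f*c[0]/c[2],m["cy"]+f*c[1]/c[2])
E
```

```text
0 282.22328773956616 241.90361504915975
-13 282.3746553985612 250.91271763466074
-25 282.5353019659167 260.4740824263426
```

View pics/s4.png

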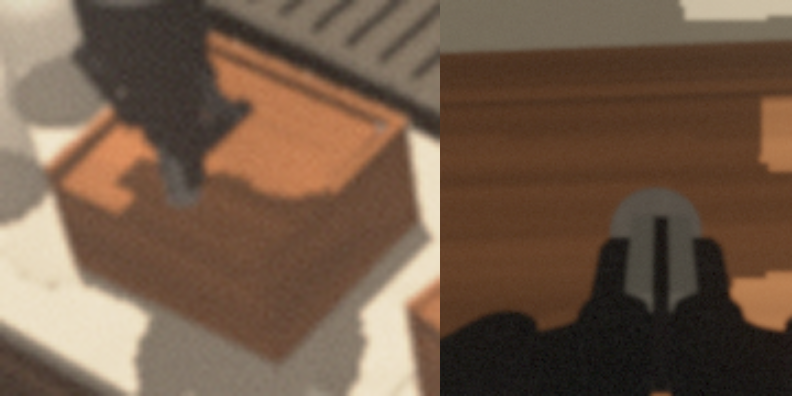

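The front gap has now closed, so the lid is only just near flush, and the fingertip is at about (180,205). I check the heights against the calibration.

```bash
python3 - <<'E'
from h import *
def proj(n,X):
    m=optics.camera_model(n); f=210/np.tan(np.radians(m["vfov"]/2)); c=m["R"]@np.array(X)+m["t"]; return np.round((m["cx"]+f*c[0]/c[2],m["cy"]+f*c[1]/c[2]),1)
b=ray("scene",(217.7,204.1),0)
print(b,[ (z,proj("scene",[b[0],b[1],z])) for z in (60,75,90)])
# triangulate press marks from top0, scene0
from scipy.optimize import least_squares
ts=cv2.imread("pics/scene0.png")
t=cv2.imread("pics/top0.png")
for n,a,b_,ax in(("narrow",(243,239),(235,237),0),("mid",(424,238),(393,296),0),("wide",(147,243),(173,185),0)):
    ma=mark(t,a,7); mb=mark(ts,b_,6)
    r=least_squares(lambda X:np.r_[proj("top",X)-ma[:2],proj("scene",X)-mb[:2]],[430,200,90],diff_step=1e-2)
    print(n,ma,mb,r.x,r.fun)
# narrow mark, wrist w1 pose
E
```

```text
[528.28114343 243.55197053   0.        ] [(60, array([215.6, 189.2])), (75, array([215. , 185.3])), (90, array([214.4, 181.4]))]
narrow (np.float64(240.4561403508772), np.float64(238.64912280701753), np.int64(57)) (np.float64(231.0), np.float64(235.0), np.int64(1)) [446.03396838 128.92309699  19.46077849] [-0.45614035  0.45087719  0.7        -0.3       ]
mid (np.float64(423.51785714285717), np.float64(236.39285714285714), np.int64(56)) (np.float64(391.765625), np.float64(295.21875), np.int64(64)) [ 454.1052691  -322.37660247   91.013993  ] [ 0.08214286 -0.09285714 -0.165625   -0.01875   ]h.py:16: RuntimeWarning: Mean of empty slice.
  return u-r+x.mean(),v-r+y.mean(),b.sum()
  ret = ret.dtype.type(ret / rcount)
Traceback (most recent call last):
ValueError: Residuals are not finite in the initial point.
```

The cameras agree with the stated heights (middle mark at 91 mm). The wrist view suggests the closed fingertips end about 25 mm short of the reported TCP, so the stop should come close to here.

Emit:
servo_tool --deltas '[[[0,0,0.01],[0,0,0],0],[[0,0,0],[0,0,0],0]]'

```text
time_s: 5.75
eef_pos: [422.2, 339.2, 55.7]
ee_rot: [0.0, -0.0, 1.0, 0.0]
force: [-5.4, -1.7, 11.9]
grip_width: -0.0
grip_force: 6.4
```

Emit:
servo_tool --deltas '[[[0,0,0.01],[0,0,0],0],[[0,0,0],[0,0,0],0]]'

```text
time_s: 5.95
eef_pos: [422.3, 339.3, 55.4]
ee_rot: [0.001, -0.0, 1.0, 0.0]
force: [-10.2, -4.8, 28.2]
grip_width: 0.003
grip_force: 14.8
```

Rigid: the stop is at TCP z ≈ 55.6 mm. I release it and move over the narrow box.

Emit:
servo_tool --deltas '[[[0,0,-0.05],[0,0,0],0],[[0,0,-0.1],[0,0,0],0],[[0,0,-0.15],[0,0,0],0],[[0,0,-0.2],[0,0,0],0],[[-0.02,-0.2,0],[0,0,0],0],[[-0.02,-0.22,0],[0,0,0],0],[[-0.02,-0.22,0],[0,0,0],0],[[-0.02,-0.22,0],[0,0,0],0]]'

```text
time_s: 6.75
eef_pos: [438.0, 165.4, 152.6]
ee_rot: [0.0, -0.0, 1.0, -0.0]
force: [1.5, -0.0, 0.3]
grip_width: -0.002
grip_force: 0.0
```

Emit:
servo_tool --deltas '[[[-0.015,-0.23,0],[0,0,0],0],[[0,0,0],[0,0,0],0],[[0,0,0],[0,0,0],0]]'

```text
time_s: 7.05
eef_pos: [441.3, 120.4, 152.6]
ee_rot: [0.0, 0.001, 1.0, -0.0]
force: [0.3, 0.2, -0.4]
grip_width: -0.0
grip_force: 0.0
```

```bash
python3 - <<'E'
from h import *
s=telemetry.sense(); a=optics.capture("wrist"); b=optics.capture("scene")
print(s["eef_pos"],s["force"])
cv2.imwrite("pics/s5.png",np.hstack([cv2.resize(b[130:270,100:280],(450,350)),cv2.resize(a[150:330,190:370],(350,350))]))
E
```

```text
[441.29828205 120.38442527 152.63176122] [ 0.30358913  0.18358504 -0.36374514]
```

View pics/s5.png

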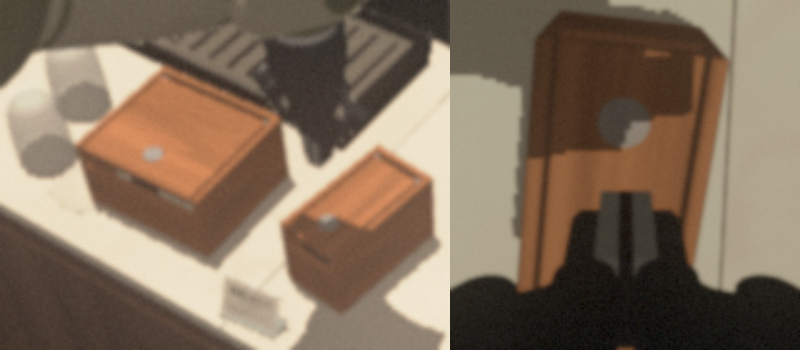

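The scene view shows the wide lid flush and shut. In the wrist crop the narrow mark is at (625,123), which is (280,213) in the full picture, in line with the fingers.

```bash
python3 - <<'E'
from h import *
print(ray("wrist",(280,213.3),90,telemetry.sense()))
E
```

```text
[442.65859267 120.39252583  90.        ]
```

Emit:
servo_tool --deltas '[[[0,0,0.15],[0,0,0],0],[[0,0,0.15],[0,0,0],0],[[0,0,0.08],[0,0,0],0],[[0,0,0],[0,0,0],0]]'

```text
time_s: 7.55
eef_pos: [439.7, 122.2, 74.9]
ee_rot: [-0.002, -0.001, 1.0, -0.0]
force: [0.2, -0.6, 0.7]
grip_width: -0.001
grip_force: 0.0
```

Emit:
servo_tool --deltas '[[[0,0,0.03],[0,0,0],0],[[0,0,0.02],[0,0,0],0],[[0,0,0.02],[0,0,0],0],[[0,0,0.01],[0,0,0],0],[[0,0,0],[0,0,0],0]]'

```text
time_s: 8.05
eef_pos: [441.4, 121.3, 60.9]
ee_rot: [0.0, -0.0, 1.0, 0.0]
force: [-1.2, 2.3, 1.7]
grip_width: -0.002
grip_force: 1.1
```

Emit:
servo_tool --deltas '[[[0,0,0.01],[0,0,0],0],[[0,0,0.01],[0,0,0],0],[[0,0,0.01],[0,0,0],0],[[0,0,0],[0,0,0],0]]'

```text
time_s: 8.45
eef_pos: [441.5, 121.2, 55.4]
ee_rot: [0.0, -0.0, 1.0, 0.0]
force: [-1.5, 1.3, 10.4]
grip_width: 0.002
grip_force: 5.2
```

Force is rising at the same height, so it is at the stop. One small extra push, then release and lift clear.

Emit:
servo_tool --deltas '[[[0,0,0.005],[0,0,0],0],[[0,0,0],[0,0,0],0],[[0,0,-0.1],[0,0,0],0],[[0,0,-0.2],[0,0,0],0],[[0,0,-0.2],[0,0,0],0],[[0,0,-0.1],[0,0,0],0],[[0,0,0],[0,0,0],0],[[0,0,0],[0,0,0],0]]'

```text
time_s: 9.25
eef_pos: [440.7, 120.9, 172.9]
ee_rot: [-0.001, -0.0, 1.0, -0.0]
force: [-0.0, -0.2, 0.4]
grip_width: -0.001
grip_force: 0.0
```

Emit:
servo_tool --deltas '[[[0.2,0,0],[0,0,0],0],[[0.2,0,0],[0,0,0],0],[[0,0,0],[0,0,0],0],[[0,0,0],[0,0,0],0]]'

```text
time_s: 9.65
eef_pos: [360.6, 121.0, 172.9]
ee_rot: [-0.001, -0.0, 1.0, -0.0]
force: [-0.3, 0.2, -0.6]
grip_width: 0.001
grip_force: 0.0
```

```bash
python3 - <<'E'
from h import *
s=telemetry.sense(); b=optics.capture("scene")
print(s["time_s"],s["eef_pos"],s["force"])
cv2.imwrite("pics/s6.png",cv2.resize(b[130:350,100:460],(800,489)))
E
```

```text
9.65 [360.59690352 121.01649545 172.90291856] [-0.27480697  0.15198629 -0.59851013]
```

View pics/s6.png

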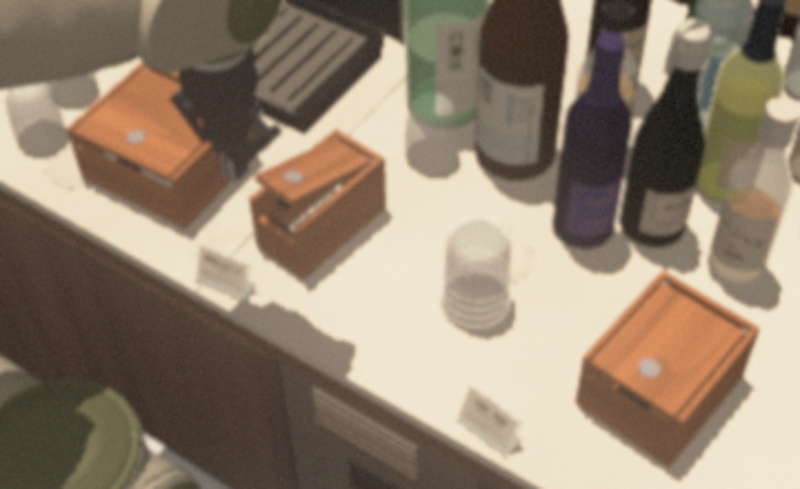

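The picture shows the narrow lid ajar with its mark at (293,177), the wide lid shut (135,136), the middle lid shut (650,368), and the arm clear of everything.

```bash
python3 -c "
from rig import ctrl; print(ctrl.finish_job())"
```

```text
the job is handed in; nothing more can be done
None
```

The job is handed in: in the last picture the wide napkin box is shut, the narrow straw box stands ajar, the middle coaster box is still shut and the arm is clear; the hand-in gave no verdict.

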